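# Hang the red-knobbed tamper on the drying stand

## Robot

A 6-joint arm with a two-finger parallel gripper is mounted at the origin on the work surface. World frame = base frame: x ahead of the robot, y to its left, z up, the work surface at z = 0. Lengths are in m, angles in rad, forces in N, time in s.
With the tool pointing down it reaches from about 0.375 to 0.925 m from the base axis. Payload 5.7 kg.
Tool frame: the origin (TCP) lies midway between the tips of the shut fingers; the grasp point (between the pads) lies 19 mm behind it; z points along the fingers, y is the line along which they close (so a half turn about z gives the same grasp; the last joint's range is limited). The gripper opens to 88 mm and grips with 3 to 60 N. Pads are 20 mm wide; open, the fingers measure 115 mm over their backs; the gripper's body (75 mm by 178 mm) begins 61 mm behind the grasp point.
Start: joints at [-1.364, 0.359, 1.51, -0, 1.272, -0.115], TCP at [0.19, -0.569, 0.223] pointing down, gripper open.
Joint ranges: [-2.97, 2.97], [-1.01, 2.36], [0.21, 2.38], [-0.96, 4.11], [0.2, 2.71], [-2.98, 2.98]. Speed limits (rad/s): [2.39, 2.39, 3.14, 3.14, 3.14, 3.14].

## Interface

Orientations are given as a unit quaternion [x, y, z, w].
In Python, from bench import move_ptp, servo_line, goto_joints, move_gripper, sleep, inverse_kinematics, capture, PlanningError, close_job, spot_in, silhouettes, current_clock, current_joint_pos, current_qvel, current_joint_torque, current_position, current_orientation, current_force, current_torque, current_finger_gap, current_grip_force gives the robot as it stands. Calls block until the motion is done:
- move_ptp(position, orientation): joint-space move of the TCP to a pose.
- servo_line(position, orientation=None, rate=0.15, contact_N=None): straight line of the TCP; orientation=None keeps the orientation; rate is the mean speed in m/s. With contact_N (N) it stops when the force on the tool has changed by that much, and returns True; else False.
- goto_joints(angles): joint-space move.
- move_gripper(opening): finger opening in m; the grip force is fixed at half the most; returns when the fingers have stopped.
- sleep(seconds).
- inverse_kinematics(position, orientation): joint angles nearest the present ones, or None.
- capture(name): name is "side" or "top" or "wrist"; returns a dict with "image" (400x640x3 uint8, blue, green, red), "range_z" (400x640 float32, m along the optical axis (not along the pixel's ray), 0 where there is no reading), "intrinsics" (3x3 intrinsics, pixels), "R" (3x3) and "t" (3): a world point X has camera coordinates R X + t. Camera axes: x right, y down, z forward; pixel columns grow to the right and rows downward; lengths in m; the calibration is good to about 2 mm. A picture is of the moment at which its call begins.
A pose or a line that the arm cannot do raises PlanningError and nothing moves.
- close_job(): hands the job in; it is judged then, once.
Trained networks look in the newest picture that a camera, given by its name, has taken for a name from the list of things; names that differ only in an ending like _2 or _b are one class to them, and where a whole thing is asked for, a point or a joint stands for the part that bears it (a point fixed in the world has none). Each returns a list of dicts, best first, with "conf" (0 to 1); they miss things now and then, are a little off and sometimes report something else, mostly with a low value. They report only what shows in the picture. A call takes as long as a camera call. They do not tell look-alikes from the thing itself.
- spot_in(camera, query): "xy" ([column, row] in pixels, amid what is visible of it).
- silhouettes(camera, query): "region" (400x640 bool, what is visible of it) and "xy" ([column, row] in pixels, amid what is visible of it).
Readings, each from a call of its own:
- current_clock(): time.
- current_joint_pos(): joint angles.
- current_qvel(): joint speeds.
- current_joint_torque(): joint torques, N m.
- current_position(): TCP position.
- current_orientation(): TCP orientation.
- current_force(): force on the tool from outside, world axes, zero at the start.
- current_torque(): the same for the moment, N m.
- current_finger_gap(): finger opening in m.
- current_grip_force(): force on a finger pad.
Only numpy, scipy, OpenCV 4.12 (cv2) and the standard library are available. Lean on these libraries where they do the work, as an engineer would, in place of code of your own. Each camera call takes 0.05 s, during which the arm holds its last target. There are 200 camera calls.

## Task

Slide the clear lid of the blue tool case along its tracks until it comes free and lay it flat on the bench. Grip the red-knobbed tamper firmly by its ball and lift it out lying level, then ease the grip so that it swings plumb in the fingers and grip it firmly again. Hang it by its collar in the fork of the drying stand and let go, leaving the yellow-knobbed tamper in its place and the other things on the bench where they are.

Things in the scene. Friction and masses are not known exactly. Their poses are not given: they have to be found in the camera images.
- case: Blue open-topped tool case, fixed, 204 (x) x 217 (y) x 75 high; origin: centre of its underside. Inside 176 x 205, floor 5 up. Two tampers lie in it along y on axes x = -31 and +31 (which is red varies), balls towards -y, ball centres at y = -75, 45 up. Free room round a ball: 42 to side wall, 12 to end wall, 25 below; wooden cradles (to 50 high) begin 54 from ball centre
- case_exit (a point): Point at the middle of the case's open end (its -y end), 63 up, axes as the case. Along both long sides grooves hold the lid 63 to 72 up, under 3 thick lips that reach 14 in from the outer faces. The -y end wall is only 63 high: the lid slides out there, towards the case's -y; the +y end is a closed stop
- lid_handle (a point): In the black bar handle of the clear lid, 22 above the lid's underside. Lid 186 (x) x 205 (y) x 5 thick, about 0.22 kg, own y parallel to the case's y. Bar in its middle, 60 long (lid x), 14 thick (lid y), its top 35 above the underside. Shut, the underside is 63 above the bench. Play 3.5 each side, 4 up and down; it must travel 211 to leave the grooves
- red_tamper_ball (a point): Centre of the polished red ball, 30 diameter, at the top end of the steel tamper to hang; z axis runs from head to ball. From the ball centre down: neck 10 diameter, collar 32 diameter at 45 to 50, shank 10 diameter, head 28 diameter at 120 to 165. 0.34 kg, centre of mass 113 down. Held by the ball, a grip of 90 N or more keeps it level; as the jaws open a little and the grip falls to about 8 N it swings plumb
- red_tamper_head (a point): Middle of the red tamper's steel head, on its axis, 142.5 from the ball centre
- yellow_tamper_ball (a point): Centre of the yellow ball of an identical tamper lying in the other cradles of the case; to be left there
- stand: Grey stand, fixed; origin: centre of its underside. Base 130 (x) x 120 (y) x 12. Post with front face at x = 33 carries a level fork, 150 to 160 up, open towards the stand's -x. Two prongs 8 wide; slot 18 wide (y -9 to 9), from the open end x = -65 to x = 20. Red lips on the prong ends (x -65 to -60) rise to 166: bring the collar in above them, then lower it
- fork_seat (a point): Mid-slot point at the height of the prongs' top, 160 above the bench, x = -20 of the stand, axes as the stand: where the collar's underside belongs. A tamper hung there has its ball centre 50 higher, 210 above the bench
- glue_red: White glue bottle with a red cap, 62 diameter, 190 high, loose bystander; origin: centre of its underside
- glue_yellow: White glue bottle with a yellow cap, 60 diameter, 180 high, loose bystander; origin: centre of its underside
- fragment: White plaster fragment 75 x 50 x 50 high, loose bystander; origin: centre of its underside
- tub: White plastic tub 110 (x) x 90 (y) x 60 high, loose bystander; origin: centre of its underside
- brush: Flat brush 190 long, lying along its x, loose bystander; origin at its underside, mid-length
- wedge: Dark wooden block 90 (x) x 60 (y) x 45 high, loose bystander; origin: centre of its underside
- jar: Glass jar 70 diameter, 75 high, loose bystander; origin: centre of its underside
Things that resemble listed ones, but are neither listed nor needed, are in the scene too. Of the things shaped like the stand, the grey one is meant.

How it is judged:
On the way, in this order (a step that is already met when the one before it is completed fails the run):
1. the lid slid out of its tracks and laid flat on the bench (height (world z) of lid_handle below 0.03 m and angle between lid_handle's own z axis and vertical below 0.1 rad), for 0.2 s.
2. the red tamper lifted out of the case and held clear of it, still lying within about 45 degrees of level (height (world z) of each of red_tamper_ball, red_tamper_head above 0.12 m and angle between red_tamper_ball's own z axis and vertical above 0.8 rad and contact force between red_tamper and the fingers above 1 N), for 0.1 s.
3. the red tamper hanging plumb (within 15 degrees) and still in the fingers, head down (angle between red_tamper_ball's own z axis and vertical below 0.26 rad and height (world z) of red_tamper_head above 0.035 m and contact force between red_tamper and the fingers above 1 N and contact force between red_tamper and stand below 0.1 N and angular speed of red_tamper below 0.5 rad/s), for 0.3 s.
At the end, for the whole second after the job is handed in: The red tamper hangs plumb (within 7 degrees) by its collar on the fork's prongs, ball within 35 mm of the seat and 202 to 216 mm up, at rest and let go; the lid lies flat on the bench; the yellow tamper is within 15 mm of its place (all of step 1 and horizontal distance between red_tamper_ball and fork_seat below 0.035 m and z of red_tamper_ball in the frame of stand between 0.202 and 0.216 m and angle between red_tamper_ball's own z axis and vertical below 0.12 rad and linear speed of red_tamper below 0.05 m/s and not (distance of yellow_tamper_ball from where it was at the start of the episode above 0.015 m)); the robot touches nothing.
It fails at once if a thing standing on the bench (bottle, jar, tub, block, brush or plaster fragment) moved by more than 25 mm (distance of any of glue_red, glue_yellow, fragment, tub, brush, wedge, jar from where it was at the start of the episode above 0.025 m).
It fails at once if the yellow tamper moved by more than 15 mm (distance of yellow_tamper_ball from where it was at the start of the episode above 0.015 m).
It also fails if it takes over 62 s, if anything falls off the work surface, if the arm or the gripper's body presses on something with over 40 N, if the wrist force passes 120 N, or if a joint passes its speed limit or range.

## Working session

There is one attempt and no reset: what is moved stays moved. The work goes in short steps, each a Python script; the robot and the scene stay as the last script left them, time stands still between calls to the robot, and variables do not carry over. Pictures are saved under pics/ and viewed, at most 10 in all, crops included, and the job is handed in when it is done.

```bash
mkdir -p pics; ls; cat > h.py <<'E'
import numpy as np, cv2
from bench import *
def wpt(c,u,v,z=None):
    K,R,t=c["intrinsics"],c["R"],c["t"]
    return R.T@(np.linalg.inv(K)@[u,v,1]*z-t)
def plane(c,u,v,h):
    K,R,t=np.array(c["intrinsics"]),np.array(c["R"]),np.array(c["t"])
    d=R.T@np.linalg.inv(K)@[u,v,1]; o=-R.T@t
    return o+d*(h-o[2])/d[2]
def cloud(c):
    K,R,t=np.array(c["intrinsics"]),np.array(c["R"]),np.array(c["t"])
    v,u=np.mgrid[:400,:640]; Z=c["range_z"]
    P=np.stack([(u-K[0,2])/K[0,0]*Z,(v-K[1,2])/K[1,1]*Z,Z],-1)
    W=(P-t)@R; W[Z==0]=np.nan
    return W
E
python3 - <<'E'
from h import *
cs={n:capture(n) for n in("top","side")}
for n,c in cs.items():
    cv2.imwrite(f"pics/{n}0.png",c["image"])
    W=cloud(c)
    for q in["case","lid_handle","red_tamper_ball","yellow_tamper_ball","stand","glue_red","glue_yellow","fragment","tub","brush","wedge","jar"]:
        for r in silhouettes(n,q)[:3]:
            if r["conf"]<.3: continue
            p=W[r["region"]]; p=p[~np.isnan(p[:,0])]
            print(n,q,round(r["conf"],2),np.round(r["xy"]),np.round(np.median(p,0),3) if len(p) else None, np.round(np.percentile(p,[2,98],axis=0),3).tolist() if len(p) else '')
print(current_clock(),current_orientation())
E
```

```text
pics
top case 0.61 [230. 236.] [0.529 0.223 0.073] [[0.43, 0.126, -0.001], [0.646, 0.348, 0.078]]
top lid_handle 0.63 [231. 209.] [0.531 0.234 0.068] [[0.448, 0.138, 0.063], [0.617, 0.335, 0.095]]
top lid_handle 0.56 [233. 144.] [0.722 0.258 0.017] [[0.658, 0.238, 0.007], [0.829, 0.277, 0.023]]
top lid_handle 0.32 [409. 211.] [ 0.53  -0.282  0.013] [[0.464, -0.352, 0.002], [0.596, -0.225, 0.163]]
top stand 0.96 [446. 152.] [ 0.718 -0.41   0.013] [[0.645, -0.479, 0.001], [0.789, -0.347, 0.163]]
top stand 0.92 [455. 277.] [ 0.343 -0.415  0.013] [[0.279, -0.474, 0.001], [0.409, -0.356, 0.162]]
top stand 0.77 [407. 213.] [ 0.531 -0.281  0.013] [[0.464, -0.349, 0.001], [0.598, -0.223, 0.163]]
top glue_yellow 0.64 [391. 149.] [ 0.699 -0.222  0.119] [[0.681, -0.253, 0.005], [0.732, -0.201, 0.182]]
top fragment 0.85 [360. 222.] [ 0.493 -0.142  0.031] [[0.459, -0.178, 0.002], [0.525, -0.106, 0.05]]
top tub 0.84 [349. 256.] [ 0.395 -0.117  0.003] [[0.344, -0.155, -0.002], [0.448, -0.068, 0.061]]
top brush 0.61 [231. 146.] [0.722 0.258 0.017] [[0.658, 0.238, 0.007], [0.831, 0.277, 0.023]]
top w
[... 824 characters left out ...]
095] [[0.683, -0.238, 0.007], [0.736, -0.198, 0.18]]
side fragment 0.85 [350. 203.] [ 0.493 -0.13   0.032] [[0.465, -0.162, 0.012], [0.528, -0.099, 0.052]]
side tub 0.77 [372. 213.] [ 0.401 -0.124  0.025] [[0.344, -0.155, 0.0], [0.452, -0.062, 0.062]]
side brush 0.72 [220. 278.] [0.73  0.265 0.019] [[0.665, 0.242, 0.001], [0.838, 0.282, 0.024]]
side wedge 0.6 [404. 195.] [ 0.33  -0.225  0.044] [[0.285, -0.272, 0.008], [0.378, -0.197, 0.05]]
side jar 0.81 [245. 234.] [0.713 0.136 0.063] [[0.688, 0.095, 0.001], [0.752, 0.158, 0.079]]
side jar 0.54 [220. 279.] [0.73  0.265 0.019] [[0.665, 0.244, 0.001], [0.833, 0.282, 0.024]]
1.3 [ 9.87084334e-01  1.60201476e-01  2.29400389e-06 -5.96749564e-05]
```

View pics/top0.png

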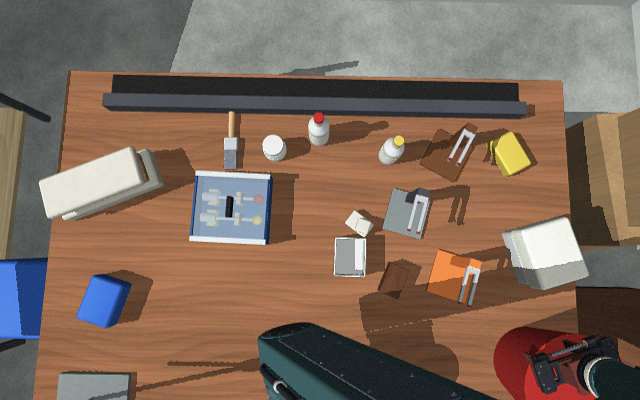

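View pics/side0.png

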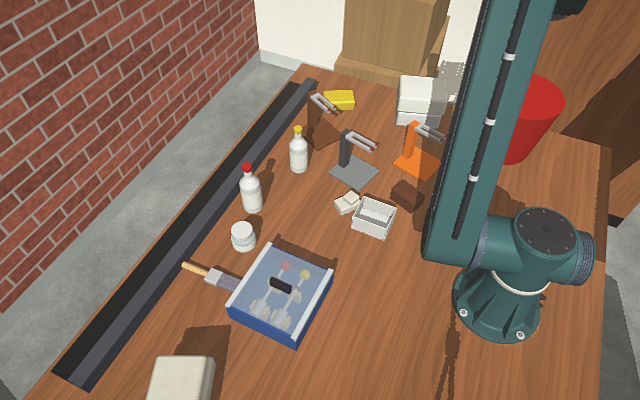

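Top view: the case is at (230,208) with its balls on the right, so the lid exits towards world -y. The red ball is at (257,199) and the yellow one at (257,219). Stand-shaped things are brown (450,150), grey (408,212) and orange (455,277). The grey one at (408,212) fits the description. Next I'll get exact poses and a confirming crop.

```bash
cat > m.py <<'E'
from h import *
c=capture("top");W=cloud(c);im=c["image"]
def sel(x0,x1,y0,y1,z0,z1):
    return (W[...,0]>x0)&(W[...,0]<x1)&(W[...,1]>y0)&(W[...,1]<y1)&(W[...,2]>z0)&(W[...,2]<z1)
def rect(m):
    p=W[m][:,:2].astype(np.float32)
    (a,b,ang)=cv2.minAreaRect(p); return np.round(a,4),np.round(b,4),round(ang,1),len(p),np.round(np.median(W[m][:,2]),4)
print("case top",rect(sel(.4,.68,.1,.38,.055,.083)))
lip=sel(.4,.68,.1,.38,.0725,.083)&(im.min(-1)>150)
n,l=cv2.connectedComponents(lip.astype(np.uint8))
for i in range(1,n):
    if (l==i).sum()>60: print("lip",rect(l==i))
print("bar",rect(sel(.48,.58,.18,.29,.088,.11)))
f=sel(.42,.65,-.38,-.2,.145,.18); print("fork+post",rect(f))
b=sel(.42,.65,-.38,-.2,.006,.02); print("base",rect(b))
r=sel(.42,.65,-.38,-.2,.1632,.18); print("lips?",rect(r), np.round(W[r],3)[::max(1,r.sum()//8)].tolist())
a=cv2.resize(im[180:250,370:450],None,fx=5,fy=5,interpolation=cv2.INTER_CUBIC)
d=cv2.resize(im[165:250,180:285],None,fx=350/85,fy=350/85,interpolation=cv2.INTER_CUBIC)
h=np.zeros((350,a.shape[1]+d.shape[1]+0,3),np.uint8)
h[:,:a.shape[1]]=a;h[:,a.shape[1]:]=d[:350]
cv2.imwrite("pics/crop1.png",h[:, :800])
for (u,v) in[(257,199),(257,219)]: print("ball",plane(c,u,v,.05))
E
python3 m.py
```

```text
case top (array([0.5329, 0.2375]), array([0.2193, 0.205 ]), 88.2, 5218, np.float64(0.068))
lip (array([0.627 , 0.2351]), array([0.2161, 0.0148]), 88.0, 290, np.float64(0.0752))
lip (array([0.4376, 0.2414]), array([0.2155, 0.0136]), 88.2, 293, np.float64(0.0748))
bar (array([0.5321, 0.2371]), array([0.015 , 0.0595]), 88.4, 120, np.float64(0.097))
fork+post (array([ 0.5259, -0.2864]), array([0.0349, 0.1223]), 74.8, 415, np.float64(0.1595))
base (array([ 0.5313, -0.2843]), array([0.2219, 0.1556]), 2.0, 1266, np.float64(0.0117))
lips? (array([ 0.5244, -0.2857]), array([0.0331, 0.1192]), 74.1, 27, np.float64(0.1642)) [[0.578, -0.315, 0.164], [0.542, -0.28, 0.164], [0.529, -0.274, 0.164], [0.495, -0.292, 0.163], [0.478, -0.258, 0.164], [0.475, -0.259, 0.169], [0.473, -0.259, 0.167], [0.468, -0.281, 0.165], [0.465, -0.28, 0.168]]
ball [0.56015864 0.16348371 0.05      ]
ball [0.50096662 0.16104319 0.05      ]
```

View pics/crop1.png

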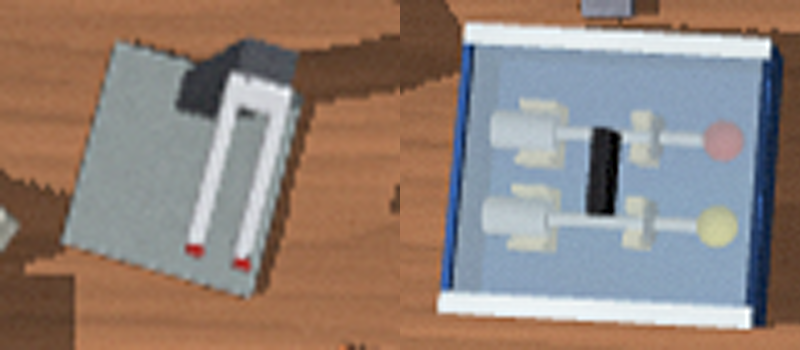

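Crop: the grey base carries a fork with red lips that open towards the robot. The case shows the red tamper on the far side and yellow on the near side. Geometry agrees with the given sizes: bar top at 0.097, lips 0.19 apart, ball at (0.561,0.162). Now the lid.

```bash
cat >> h.py <<'E'
def qd(deg): a=np.radians(deg)/2; return [float(np.cos(a)),float(np.sin(a)),0.,0.]
A=np.radians(-1.9); EX=np.array([np.cos(A),np.sin(A),0]); EY=np.array([-np.sin(A),np.cos(A),0])
CASE=np.array([.5322,.2380,0]); QC=qd(-1.9)
FZ=lambda:(np.round(current_position(),4),np.round(current_force(),1),round(current_grip_force(),1),round(current_finger_gap(),4),round(current_clock(),2))
E
python3 - <<'E'
from h import *
b=np.array([.5321,.2373,0])
for p in [b+[0,0,.16],b-.22*EY+[0,0,.15],[.31,.31,.15],[.31,.31,.01]]:
    print(np.round(inverse_kinematics(p,QC),2) if inverse_kinematics(p,QC) is not None else None)
move_ptp([.35,-.2,.32],QC) 
move_ptp(b+[0,0,.16],QC)
move_gripper(.05)
servo_line(b+[0,0,.074],contact_N=10,rate=.1);print(FZ())
move_gripper(0.0);print(FZ())
E
```

```text
[ 0.3   0.4   1.62 -0.    1.12  1.9 ]
[-0.1   0.33  1.76 -0.    1.05  1.51]
[ 0.63  0.22  1.93 -0.    0.99  2.23]
[ 0.63  0.47  2.06 -0.    0.61  2.23]
(array([0.5327, 0.2375, 0.0745]), array([-0.6,  0.2, -0.2]), 0.0, 0.05, 6.46)
(array([0.5322, 0.2375, 0.0742]), array([0.1, 1.2, 1.6]), 30.0, 0.014, 7.11)
```

```bash
python3 - <<'E'
from h import *
p=np.array([.5321,.2373,.074])
servo_line(p+[0,0,.002],rate=.03);print(FZ())
p=p+[0,0,.002]
for d,g in((.1,15),(.218,15)):
    r=servo_line(p-d*EY,rate=.1,contact_N=g);print(r,FZ())
    if r: break
else:
    p=p-.218*EY
    servo_line(p+[0,0,.09],rate=.15);print(FZ())
    servo_line([.31,.31,.166],rate=.25)
    r=servo_line([.31,.31,.008],rate=.1,contact_N=5);print(r,FZ())
    c=capture("wrist");cv2.imwrite("pics/w1.png",c["image"])
    c=capture("top");cv2.imwrite("pics/t1.png",c["image"])
E
```

```text
(array([0.5318, 0.2371, 0.0757]), array([ 0.8,  0. , -2.9]), 30.0, 0.0136, 7.36)
False (array([0.5289, 0.1378, 0.076 ]), array([ 0.9, -0.3, -2.3]), 30.0, 0.0136, 8.51)
False (array([0.5248, 0.0199, 0.076 ]), array([ 0.2, -0.1, -2.7]), 30.0, 0.0136, 9.84)
(array([0.5242, 0.0197, 0.1654]), array([-0.1,  0. , -1.6]), 30.0, 0.0138, 10.59)
True (array([0.3096, 0.3096, 0.0108]), array([ 1.3, -0.8,  1.6]), 30.0, 0.0141, 13.62)
```

```bash
python3 - <<'E'
from h import *
move_gripper(.04)
servo_line([.31,.31,.12],rate=.2);print(FZ())
B=CASE+.031*EX-.075*EY
move_ptp(B+[0,-.02,.26],QC)
c=capture("wrist");im=c["image"];W=cloud(c)
cv2.imwrite("pics/w2.png",im)
for q in("red_tamper_ball","yellow_tamper_ball"):
    for r in silhouettes("wrist",q)[:2]:
        m=r["region"];print(q,r["conf"],r["xy"],np.round(np.nanmedian(W[m],0),3),plane(c,*r["xy"],.045))
hsv=cv2.cvtColor(im,cv2.COLOR_BGR2HSV)
m=((hsv[...,0]<8)|(hsv[...,0]>172))&(hsv[...,1]>120)&(hsv[...,2]>60)
n,l,s,ce=cv2.connectedComponentsWithStats(m.astype(np.uint8))
for i in range(1,n):
    if s[i,4]>150: print("redblob",s[i],ce[i],np.round(plane(c,*(s[i,:2]+s[i,2:4]/2),.045),4))
print(B,FZ())
E
```

```text
(array([0.3096, 0.3097, 0.1195]), array([-0.6, -0.4,  0.5]), 0.0, 0.0399, 15.03)
red_tamper_ball 0.83 [230.0, 174.8] [0.566 0.258 0.054] [0.56647499 0.25935438 0.045     ]
yellow_tamper_ball 0.68 [226.4, 221.5] [0.505 0.268 0.052] [0.50355734 0.27099179 0.045     ]
redblob [295 166  22  22 389] [305.20051414 176.30848329] [0.5605 0.1616 0.045 ]
redblob [247 224  36  51 911] [264.69045005 251.71459934] [0.4615 0.2224 0.045 ]
redblob [360 224  36  51 892] [377.66255605 251.53475336] [0.4566 0.0671 0.045 ]
redblob [   0  245   97  105 6192] [ 42.76857235 303.60804264] [0.3973 0.5391 0.045 ]
redblob [569 245  71  33 884] [605.94343891 259.02714932] [ 0.4285 -0.248   0.045 ]
redblob [250 308  19  34 499] [258.48496994 322.98597194] [0.342 0.24  0.045]
redblob [375 308  17  33 232] [383.85775862 320.32758621] [0.337  0.0571 0.045 ]
redblob [167 395 196   5 909] [265.24092409 397.13971397] [0.209  0.2423 0.045 ]
[0.56069632 0.16201342 0.        ] (array([0.5594, 0.143 , 0.2592]), array([ 0.3, -0.1, -0.4]), 0.0, 0.0399, 16.44)
```

View pics/w2.png

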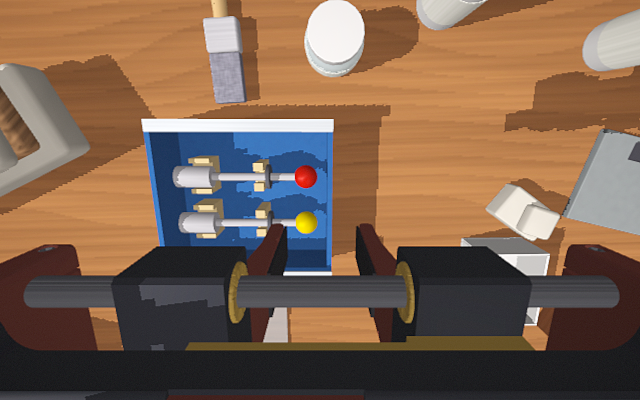

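Lid off and laid flat. The wrist view shows the red ball at (306,177), measured at (0.5605,0.1616), which matches the model to about 1 mm. The gripper only gives 30 N, so I'll grip the ball and use a short lift to test whether it stays level.

```bash
python3 - <<'E'
from h import *
B=np.array([.5606,.1617,0])
for a in(88.1,-91.9):
    q=inverse_kinematics(B+[0,0,.2],qd(a)); print(a,None if q is None else np.round(q,2))
Q=qd(88.1)
q=inverse_kinematics(B+[0,0,.2],Q)
if q is None or abs(q[5])>2.8: Q=qd(-91.9)
move_ptp(B+[0,0,.14],Q); move_gripper(.046)
print(FZ())
r=servo_line(B+[0,0,.026],rate=.1,contact_N=8);print(r,FZ())
move_gripper(0);print(FZ(),np.round(current_torque(),3))
servo_line(B+[0,0,.038],rate=.04);print(FZ(),np.round(current_torque(),3))
sleep(.3);print(FZ(),np.round(current_torque(),3))
E
```

```text
88.1 [ 0.16  0.36  1.57 -0.    1.21  0.2 ]
-91.9 [ 0.16  0.36  1.57 -0.    1.21 -2.95]
(array([0.5608, 0.1617, 0.1402]), array([-0.6, -0.2, -0.6]), 0.0, 0.0458, 18.16)
False (array([0.5612, 0.1618, 0.0266]), array([-0.3, -0.2,  0.2]), 0.0, 0.0459, 19.45)
(array([0.561 , 0.1617, 0.0263]), array([ 0.6, -0.7,  1.5]), 30.0, 0.0284, 19.88) [-0.085 -0.165  0.04 ]
(array([0.5605, 0.1617, 0.0382]), array([-0.3,  1.9, -2. ]), 30.0, 0.0286, 20.32) [-0.019 -0.081 -0.025]
(array([0.5604, 0.1617, 0.0378]), array([ 0.1, -0.1, -1.8]), 30.0, 0.0285, 20.62) [ 0.02  -0.117 -0.022]
```

The wrist torque about x stays near 0, so at 30 N the ball slips and the tamper would not stay level. New plan:
1. Set the ball back and grip the shank near the centre of mass, between the cradles, for the level lift.
2. Lower it into the cradles again.
3. Regrip the ball and pivot it up to plumb.

```bash
python3 - <<'E'
from h import *
B=np.array([.5606,.1617,0]); S=B+.096*EY
servo_line(B+[0,0,.026],rate=.06); move_gripper(.046)
servo_line(B+[0,0,.09],rate=.25)
servo_line(S+[0,0,.09],rate=.25)
move_gripper(.034)
r=servo_line(S+[0,0,.028],rate=.12,contact_N=8);print(r,FZ())
if not r:
    move_gripper(0);print(FZ(),np.round(current_torque(),3))
    servo_line(S+[0,0,.045],rate=.06);print(FZ(),np.round(current_torque(),3))
    c=capture("wrist");cv2.imwrite("pics/w3.png",c["image"])
E
```

```text
False (array([0.5641, 0.2577, 0.0282]), array([0.7, 0.7, 0.2]), 0.0, 0.0342, 23.51)
(array([0.5644, 0.2578, 0.0286]), array([ 0.5, -0. ,  2.8]), 30.0, 0.0095, 24.02) [-0.076 -0.128  0.019]
(array([0.5638, 0.2577, 0.0453]), array([-0.1,  0.1, -3.2]), 30.0, 0.009, 24.46) [-0.109 -0.122 -0.012]
```

View pics/w3.png

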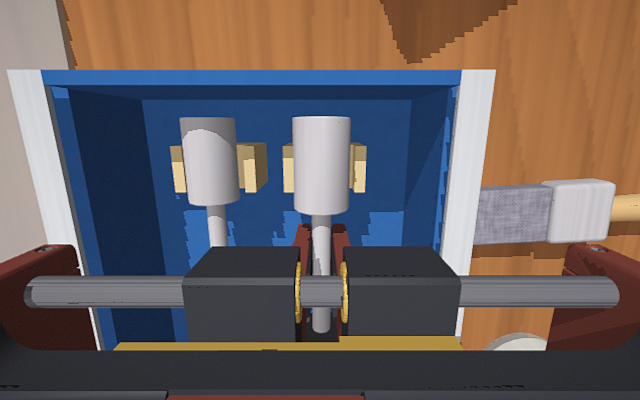

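```bash
python3 - <<'E'
from h import *
B=np.array([.5606,.1617,0]); S=B+.096*EY
servo_line(S+[0,0,.16],rate=.15);sleep(.3);print(FZ(),np.round(current_torque(),3))
c=capture("side");W=cloud(c);hsv=cv2.cvtColor(c["image"],cv2.COLOR_BGR2HSV)
m=((hsv[...,0]<8)|(hsv[...,0]>172))&(hsv[...,1]>120)&(abs(W[...,0]-.56)<.05)&(abs(W[...,1]-.17)<.06)&(W[...,2]>.06)
print(m.sum(),np.round(np.nanmedian(W[m],0),3))
m=(abs(W[...,0]-.565)<.03)&(abs(W[...,1]-.305)<.02)&(W[...,2]>.1)&(W[...,2]<.22);print("head",m.sum(),np.round(np.nanmedian(W[m],0),3))
cv2.imwrite("pics/s4.png",c["image"][100:330,150:450].repeat(2,0).repeat(2,1))
E
```

```text
(array([0.5634, 0.2575, 0.1592]), array([ 0.6, -0.1, -3.3]), 30.0, 0.009, 25.73) [-0.074 -0.074 -0.021]
88 [0.556 0.168 0.188]
head 183 [0.562 0.305 0.187]
```

View pics/s4.png

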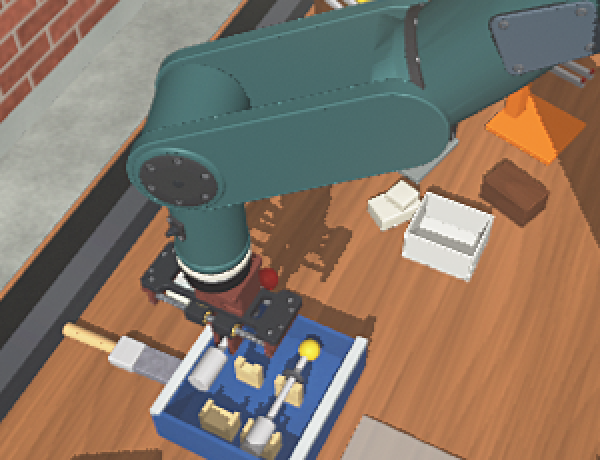

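The side view confirms the tamper lies level in the fingers (ball at about (270,278) in the crop), with ball and head both near 0.18 m. Yellow is untouched. Next: lower it, regrip the ball and pivot up.

```bash
python3 - <<'E'
from h import *
B=np.array([.5606,.1617,0]); S=B+.096*EY
servo_line(S+[0,0,.045],rate=.2)
r=servo_line(S+[0,0,.027],rate=.06,contact_N=4);print(r,FZ())
move_gripper(.034); servo_line(S+[0,0,.09],rate=.25)
servo_line(B+[0,0,.09],rate=.25); move_gripper(.046)
r=servo_line(B+[0,0,.026],rate=.15,contact_N=8);print(r,FZ())
move_gripper(0);print(FZ())
assert .026<current_finger_gap()<.031
L=.1425
for t in(20,40,60,80):
    t=np.radians(t); servo_line(B+L*(1-np.cos(t))*EY+[0,0,.026+L*np.sin(t)+.01*t],rate=.2)
    print(FZ())
servo_line(B+.12*EY+[0,0,.30],rate=.2);print(FZ(),np.round(current_torque(),3))
g=current_finger_gap()
for d in np.arange(.0002,.002,.0002):
    move_gripper(g+d);f=current_grip_force();print(round(g+d,4),round(f,1))
    if f<14: break
sleep(.3)
c=capture("side");cv2.imwrite("pics/s5.png",c["image"][60:360,150:450].repeat(2,0).repeat(2,1));print(FZ(),np.round(current_torque(),3))
E
```

```text
True (array([0.565, 0.258, 0.028]), array([ 1.1,  0.3, -0.2]), 30.0, 0.0093, 26.84)
False (array([0.5608, 0.1618, 0.0261]), array([-0.1,  0.2,  0.1]), 0.0, 0.0459, 29.37)
(array([0.5614, 0.1618, 0.0268]), array([-0. , -0.6,  2.4]), 30.0, 0.0288, 29.79)
(array([0.5614, 0.1703, 0.0784]), array([ 0.6, -0.7, -1.6]), 30.0, 0.0287, 30.21)
(array([0.5614, 0.1948, 0.1234]), array([ 1.3, -0.3, -3.5]), 30.0, 0.0284, 30.62)
(array([0.5629, 0.232 , 0.1589]), array([ 2.2, -0.5, -0.2]), 30.0, 0.0287, 31.03)
(array([0.5636, 0.2786, 0.1789]), array([-0.8,  0. , -3.5]), 30.0, 0.0285, 31.43)
(array([0.5637, 0.2806, 0.2983]), array([-0.3, -0.2, -4.8]), 30.0, 0.0289, 32.18) [-0.156 -0.047  0.02 ]
0.0291 30.0
0.0293 5.8
(array([0.5646, 0.2817, 0.3001]), array([-0.2, -0.8, -4.3]), 5.7, 0.0293, 32.97) [-0.027 -0.036  0.005]
```

View pics/s5.png

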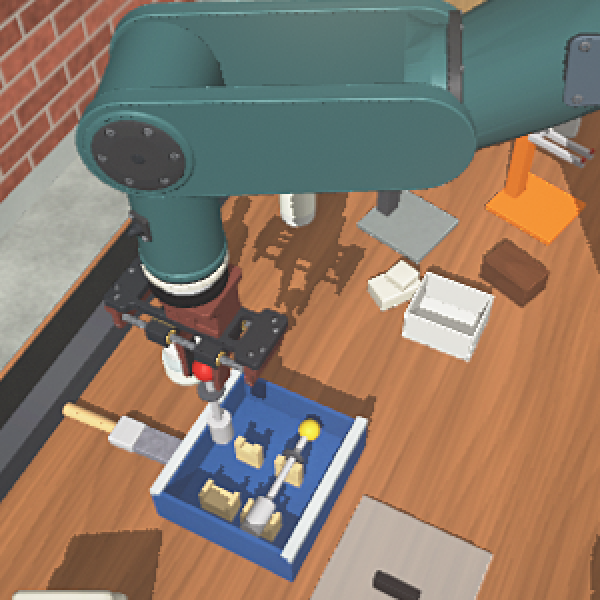

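It hangs plumb under the hand over the case. I'll grip firmly, carry it to a point before the fork and measure the fork close up.

```bash
python3 - <<'E'
from h import *
move_gripper(0);print(FZ())
Q=qd(-15.2)
servo_line([.41,-.256,.30],Q,rate=.3);print(FZ())
c=capture("wrist");W=cloud(c);im=c["image"]
s=(W[...,0]>.44)&(W[...,0]<.6)&(W[...,1]>-.36)&(W[...,1]<-.22)&(W[...,2]>.148)&(W[...,2]<.175)
n,l,st,ce=cv2.connectedComponentsWithStats(s.astype(np.uint8))
l=(l==1+np.argmax(st[1:,4]))
P=W[l];print(len(P),np.round(np.median(P[:,2]),4),cv2.minAreaRect(P[:,:2].astype(np.float32)))
# slot: mid-line of prongs in stand frame
for yaw in(-14.2,-15.2,-16.2):
    a=np.radians(yaw);ex=np.array([np.cos(a),np.sin(a)]);ey=np.array([-ex[1],ex[0]])
    d=(P[:,:2]-[.530,-.287]);X=d@ex;Y=d@ey
    print(yaw,[[round(f(Y[(X>x)&(X<x+.015)&(Y*g>0)]),4) for g,f in((-1,np.min),(-1,np.max),(1,np.min),(1,np.max))] for x in(-.06,-.045,-.03,-.015,0)], np.round(np.percentile(X,[.5,99.5]),4))
v=im.copy();v[l]=(0,255,0)
cv2.imwrite("pics/w6.png",im)
hsv=cv2.cvtColor(im,cv2.COLOR_BGR2HSV);m=((hsv[...,0]<8)|(hsv[...,0]>172))&(hsv[...,1]>120)&(hsv[...,2]>60)&(W[...,2]>.155)&(W[...,2]<.18)&(W[...,0]>.44)
k,_,st,ce=cv2.connectedComponentsWithStats(m.astype(np.uint8))
for i in range(1,k):
    if st[i,4]>10: print("redlip",st[i],ce[i],np.round(plane(c,*ce[i],.166),4))
E
```

```text
(array([0.5646, 0.2816, 0.3   ]), array([ 0.2, -0.7, -3.2]), 30.0, 0.0288, 33.18)
(array([ 0.4101, -0.255 ,  0.3   ]), array([ 0.1,  0.3, -3.8]), 30.0, 0.0289, 35.2)
3043 0.1601 ((0.5241514444351196, -0.28560495376586914), (0.034072019159793854, 0.11730314791202545), 74.80626678466797)
-14.2 [[np.float64(-0.016), np.float64(-0.0081), np.float64(0.0096), np.float64(0.0177)], [np.float64(-0.016), np.float64(-0.009), np.float64(0.0093), np.float64(0.0175)], [np.float64(-0.016), np.float64(-0.0091), np.float64(0.0091), np.float64(0.0171)], [np.float64(-0.017), np.float64(-0.0093), np.float64(0.0088), np.float64(0.0166)], [np.float64(-0.017), np.float64(-0.0094), np.float64(0.0085), np.float64(0.0162)]] [-0.0642  0.0517]
-15.2 [[np.float64(-0.017), np.float64(-0.0091), np.float64(0.0088), np.float64(0.0168)], [np.float64(-0.0167), np.float64(-0.0097), np.float64(0.0088), np.float64(0.0167)], [np.float64(-0.0165), np.float64(-0.0095), np.float64(0.0088), np.float64(0.0166)], [np.float64(-0.0172), np.float64(-0.0094), np.float64(0.0088), np.float64(0.0164)], [np.float64(-0.017), np.float64(-0.0092), np.float64(0.0087), np.float64(0.0162)]] [-0.0644  0.0518]
-16.2 [[np.float64(-0.018), np.float64(-0.0101), np.float64(0.0079), np.float64(0.0161)], [np.float64(-0.0175), np.float64(-0.0102), np.float64(0.0081), np.float64(0.0161)], [np.float64(-0.017), np.float64(-0.0098), np.float64(0.0083), np.float64(0.0162)], [np.float64(-0.0174), np.float64(-0.0094), np.float64(0.0086), np.float64(0.0162)], [np.float64(-0.0169), np.float64(-0.009), np.float64(0.0088), np.float64(0.0163)]] [-0.0641  0.0518]
redlip [303 128   8   5  39] [306.53846154 130.02564103] [ 0.473  -0.2579  0.166 ]
redlip [330 128   7   5  35] [333. 130.] [ 0.4663 -0.2829  0.166 ]
```

View pics/w6.png

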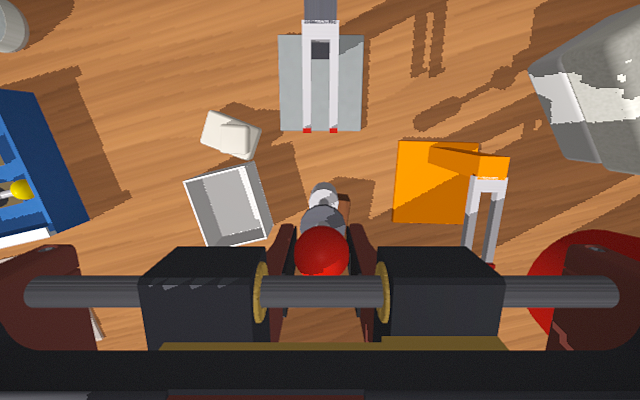

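Fork confirmed: origin (0.530,-0.287), yaw -15.2°, slot centred to within 0.5 mm. In the wrist view the ball (321,250), collar (321,222) and head (322,190) line up with the slot at column 320. Now I insert it.

```bash
python3 - <<'E'
from h import *
a=np.radians(-15.2);ex=np.array([np.cos(a),np.sin(a),0]);O=np.array([.530,-.287,0])
servo_line(O-.12*ex+[0,0,.213],rate=.15);print(FZ())
r=servo_line(O-.02*ex+[0,0,.213],rate=.07,contact_N=6);print(r,FZ())
if not r:
    r=servo_line(O-.02*ex+[0,0,.185],rate=.03,contact_N=4);print(r,FZ())
    c=capture("wrist");cv2.imwrite("pics/w7.png",c["image"][:330])
E
```

```text
(array([ 0.4147, -0.2557,  0.2136]), array([ 0.8, -0.2, -3.5]), 30.0, 0.0287, 35.98)
False (array([ 0.5103, -0.2816,  0.213 ]), array([-0.5,  0.4, -3.1]), 30.0, 0.0285, 37.56)
True (array([ 0.5103, -0.2822,  0.1942]), array([-0.7, -2.1,  3.4]), 30.0, 0.0286, 38.2)
```

View pics/w7.png

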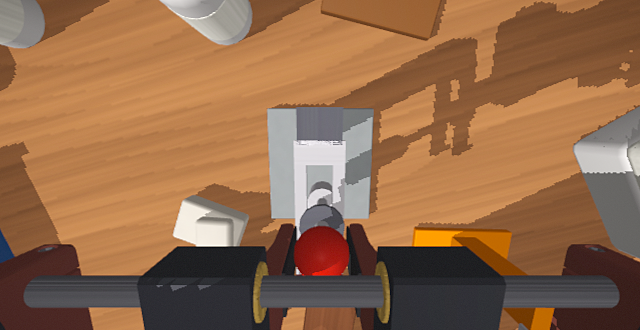

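The collar rests on the prongs with the shank in the slot. I'll ease the grip, release and retreat.

```bash
python3 - <<'E'
from h import *
p=current_position()
move_gripper(current_finger_gap()+.0006);sleep(.2);print(FZ())
move_gripper(.033);sleep(.2);move_gripper(.07);servo_line([p[0],p[1],.33],rate=.2)
a=np.radians(-15.2)
servo_line([p[0]-.10*np.cos(a),p[1]-.10*np.sin(a),.33],rate=.25);sleep(.3)
c=capture("wrist");W=cloud(c);im=c["image"];cv2.imwrite("pics/w8.png",im[:330])
hsv=cv2.cvtColor(im,cv2.COLOR_BGR2HSV)
m=((hsv[...,0]<8)|(hsv[...,0]>172))&(hsv[...,1]>120)&(W[...,2]>.19)&(W[...,2]<.24)&(W[...,0]>.45)
print(m.sum(),np.round(np.nanmedian(W[m],0),3),np.nanmax(W[m][:,2]) if m.any() else 0,FZ())
E
```

```text
(array([ 0.5099, -0.282 ,  0.1941]), array([-2. , -3.2,  5.2]), 12.2, 0.0291, 38.67)
872 [ 0.507 -0.282  0.221] 0.22636715073948452 (array([ 0.4143, -0.2561,  0.3297]), array([-0.3,  0.2,  0.1]), 0.0, 0.0699, 41.65)
```

View pics/w8.png

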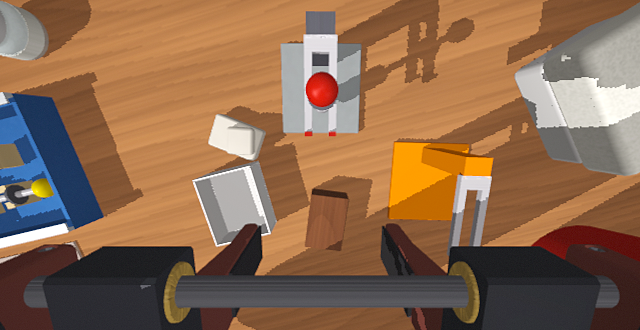

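The ball hangs in the fork at (321,90), centre about 0.21 m up and within 5 mm of the seat, and the hand is clear.

```bash
python3 -c "
from bench import *
sleep(.3);print(close_job())"
```

```text
the job is handed in; nothing more can be done
None
```

The job is handed in (no verdict shown) at about 42 of the 62 s: the lid lies flat on the bench and the red tamper hangs by its collar in the grey fork, with the yellow tamper and other things left in place; because the 30 N grip slipped on the ball, I did the level lift by the shank, set it back in its cradles, then regripped the ball, let it swing plumb and hung it.

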